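Couple a cuvette carriage to its drive fork with the clevis pin

TASK

Couple the cuvette carriage to its drive: take the round-headed clevis pin from the wooden rack, start it in the hole on top of the drive fork, work the carriage along its rails until the pin finds the hole in the carriage's tongue, and press the pin through until its head sits flush on the fork. The tongue's hole is hidden inside the fork, so feel for it, and push gently: do not force the pin against the tongue or the fork, and do not disturb the glassware.

Things in the scene. Friction and masses are not known exactly. Their poses are not given: they have to be found in the camera images.
- pin: Steel clevis pin, nose down in one of the rack's three holes. Shank 12 mm across, 40 mm long, the nose tapering over its last 3 mm to 9 mm; above it a plain round head 20 mm across, 28 mm tall, to grip. 68 mm in all, about 45 g. Origin: centre of the nose's end; z runs up through the head. In the rack the nose is 10 mm above the bench, the head spans 50 to 78 mm.
- rack: Wooden pin rack fixed to the bench, 150 x 50 x 35 mm, long along its x; three holes 47 mm apart along x, 25 mm deep. Origin: centre of its underside. The other two pieces in it, both lower than the pin, are not wanted: a headless 12 mm dowel, and a stud whose head is only 15 mm across.
- changer: Cuvette changer fixed to the bench: aluminium base 110 (x) by 390 mm (y), rails along y, black carriage at the -y end, aluminium fork (46 mm in x, 100 mm in y, top 54 mm above the bench), grey motor box (72 mm high) at the +y end. Origin on the bench, 50 mm to the -y side of the fork's hole; y runs along the rails from carriage to fork.
- fork_hole (a point): Centre of the mouth of the vertical hole in the fork's top, 54 mm above the bench; axes as changer. Hole 13.5 mm across, chamfered 2 mm, through the upper knuckle, 14 mm thick. Pin fully home: the underside of its head rests on the fork and its nose is 40 mm below this mouth.
- fork_slot (a point): On the axis of the fork's hole, 16 mm below the mouth: top face of the carriage's steel tongue (10 mm thick), which runs in the fork's slot. Until the holes meet, a pin let go in the upper knuckle stands on solid tongue, its nose at this point. When they meet it drops about 18 mm by its own weight; from then on the pin stops the carriage.
- lower_knuckle (a point): On the axis of the fork's hole, 28 mm below its mouth: top of the lower knuckle, 12 mm thick, its 13.5 mm hole in line with the upper one. A light spring ball in it stops the pin's nose about 6 mm below this point; pressing the pin past it and home takes 6 to 16 N of downward push, in more than one push if need be.
- carriage_post (a point): Centre of the top of the upright round steel post on the carriage, 16 mm across, 54 mm tall, its top 95 mm above the bench. Carriage top 41 mm above the bench; cuvettes in holders (tops 55 mm) stand towards the fork, the nearest edge 33 mm from the post's axis. Pushed along +y of changer, the carriage slides with about 5 N of friction and stays where it is left.
- carriage: The black carriage, 66 (x) by 120 mm (y), with its tongue. Origin: centre of its underside, 17 mm above the bench; axes as changer. To line up the holes the carriage must go 6 to 41 mm along +y from its start. The tongue is clamped to the carriage through a slot, up to 13 mm either way, so this distance cannot be read from any measured position; the carriage can also run past the right place.
- bottle: amber glass bottle with a red cap, 72 mm across, 150 mm tall. Bystander, to be left where it is. Origin: centre of its underside.
- flask_a: amber volumetric flask, 58 mm across at the foot, long thin neck, 140 mm tall. Bystander, to be left where it is. Origin: centre of its underside.
- flask_b: second amber volumetric flask, same size. Bystander, to be left where it is. Origin: centre of its underside.
- beaker: clear glass beaker, 72 mm across, 90 mm tall. Bystander, to be left where it is. Origin: centre of its underside.
Not all that is in view belongs to the job. Leave any red or yellow look-alike of the pin alone.

How it is judged (in metres and radians):
On the way, in this order (a step that is already met when the one before it is completed fails the run):
1. the pin is started in the fork's upper knuckle (horizontal distance between pin and fork_hole below 0.004 m and angle between pin's own z axis and vertical below 0.15 rad and z of pin in the frame of fork_hole below -0.008 m), for 0.1 s.
2. the pin has gone through the tongue's hole (horizontal distance between pin and fork_hole below 0.004 m and angle between pin's own z axis and vertical below 0.15 rad and z of pin in the frame of fork_hole below -0.027 m), for 0.1 s.
At the end, for the whole second after the job is handed in: The pin stands upright (within 0.08 rad) in the fork's hole (within 3 mm), through the tongue, pressed home so that its head is within 1.5 mm of the fork's top, at rest (horizontal distance between pin and fork_hole below 0.003 m and z of pin in the frame of fork_hole below -0.0385 m and angle between pin's own z axis and vertical below 0.08 rad and linear speed of pin below 0.02 m/s); the robot touches nothing.
It fails at once if the pin is forced against the tongue (carriage) with more than 25 N (contact force between pin and carriage above 25 N).
It fails at once if the pin is pressed on the changer with more than 50 N (contact force between pin and changer above 50 N).
It fails at once if glassware is pushed more than 30 mm or tipped (distance of any of bottle, flask_a, flask_b, beaker from where it was at the start of the episode above 0.03 m or angle between any of bottle, flask_a, flask_b, beaker's own z axis and vertical above 0.5 rad).
It also fails if it takes over 58 s, if anything falls off the work surface, if the arm or the gripper's body presses on something with over 40 N, if the wrist force passes 120 N, or if a joint passes its speed limit or range.

ROBOT

A 6-joint arm with a two-finger parallel gripper is mounted at the origin on the work surface. World frame = base frame: x ahead of the robot, y to its left, z up, the work surface at z = 0. Lengths are in m, angles in degrees, forces in N, time in s.
With the tool pointing down it reaches from about 0.4 to 0.825 m from the base axis. Payload 7 kg.
Tool frame: the origin (TCP) lies between the finger pads; the fingertips stand 22 mm ahead of it and the grasp point (between the pads) lies 3 mm ahead of it; z points along the fingers, y is the line along which they close (so a half turn about z gives the same grasp; the last joint's range is limited). The gripper opens to 88 mm and grips with 3 to 60 N. Pads are 19 mm wide; open, the fingers measure 130 mm over their backs; the gripper's body (78 mm by 193 mm) begins 47 mm behind the grasp point.
Start: joints at [92.939, 20.546, 0.682, 0, -70.136, -16.507], TCP at [0.158, 0.656, 0.249] pointing down, gripper open.
Joint ranges: [-176.03, 176.03], [-82.01, 121.73], [-58.28, 71.71], [-173.87, 95.51], [-174.79, -0.11], [-173.66, 173.66]. Speed limits (degrees/s): [136.94, 136.94, 172.46, 180, 180, 180].

INTERFACE

Orientations are given as [roll, pitch, yaw] about the fixed x, y, z axes, in that order (R = Rz(yaw) Ry(pitch) Rx(roll)).
In Python, from plant import ctrl gives the robot as it stands.
- The arm moves only by the tool apply_moves, never from a script. Its argument "targets" is a list of rows, each an object with "travel": the shift along the tool's x, y, z in mm, a list of three; "roll": the turn about the tool's z in degrees; "jaw": the finger opening in mm, from 0 to 87.6. In form: [{"travel": [tx, ty, tz], "roll": roll, "jaw": jaw}, ...]. A call has 1 to 10 rows; each row shifts and turns the commanded pose from where the row before left it, along the tool's axes as they then stand; what a row does not reach is not made up. A row lasts 1/10 s, in which the tool goes at most 50 mm and 8.59 degrees, less where a joint would pass 70% of its speed; a pose out of reach is approached as far as the arm can. A call with a gripper value outside its range is refused whole. The fingers move at their own pace and stop on an object; the grip force is fixed at half the most. Time passes only in rows, so rows that do not move let the fingers close. It gives the time, the measured TCP pose, the force, the opening and the grip force at its end, in the units of the state.
- ctrl.get_obs(): the state, without advancing time (a new reading comes with each control period).
- ctrl.snapshot(name): name is "scene" or "top" or "wrist"; returns the picture (400x640x3 uint8, red, green, blue); there is no depth.
- ctrl.calibration(name): a dict with "K" (3x3 intrinsics, pixels), "extrinsics" (4x4, takes a point from camera to world coordinates); the wrist camera has in their place "hand_eye" (4x4, takes a point from camera to tool coordinates, whose origin is the TCP and whose axes are the flange's). Camera axes: x right, y down, z forward; pixel columns grow to the right and rows downward; lengths in m; the calibration is good to about 2 mm. A picture is of the moment at which its call begins: read the wrist's pose just before it. calibration takes no time and is no camera call.
- ctrl.close_job(): hands the job in; it is judged then, once.
The state is a dict: "clock": time; "joint_pos": joint angles; "qvel": joint speeds; "tau": joint torques, N m; "tool_pos": TCP position; "orientation": TCP orientation; "force": force on the tool from outside, world axes, zero at the start; "moment": the same for the moment, N m; "opening": finger opening in m; "gripper_force": force on a finger pad.
Only numpy, scipy, OpenCV 4.12 (cv2) and the standard library are available. Lean on these libraries where they do the work, as an engineer would, in place of code of your own. Each camera call takes 0.05 s, during which the arm holds its last target. There are 200 camera calls.

## Working session

There is one attempt and no reset: what is moved stays moved. The work goes in short steps, Python scripts to look and compute and a tool call to move; the robot and the scene stay as the last step left them, time stands still between calls to the robot, and variables do not carry over. Pictures are saved under pics/ and viewed, at most 10 in all, crops included, and the job is handed in when it is done.

Besides the shell and the picture viewer there is one more tool, called in YAML: its name, and indented under it one key for each argument. apply_moves: Moves the arm, as the interface text tells. Its arguments: {"type":"object","properties":{"targets":{"type":"array","items":{"type":"object","properties":{"travel":{"type":"array","items":{"type":"number"}},"roll":{"type":"number"},"jaw":{"type":"number"}}}}},"required":["targets"]}

```bash
mkdir -p pics
cat > h.py <<'E'
import numpy as np, cv2
from plant import ctrl
from scipy.spatial.transform import Rotation as R
def snap(n,f):
    o=ctrl.get_obs(); im=ctrl.snapshot(n); cv2.imwrite('pics/'+f,cv2.cvtColor(im,cv2.COLOR_RGB2BGR)); np.save('pics/'+f+'.npy',pose(o)); return im
def pose(o):
    T=np.eye(4); T[:3,:3]=R.from_euler('xyz',o['orientation'],degrees=True).as_matrix(); T[:3,3]=o['tool_pos']; return T
def cam(n,T=None):
    c=ctrl.calibration(n); K=np.array(c['K'])
    return K,(np.array(c['extrinsics']) if n!='wrist' else T@np.array(c['hand_eye']))
def onplane(n,uv,z,T=None):
    K,E=cam(n,T); d=E[:3,:3]@np.linalg.solve(K,[uv[0],uv[1],1]); o=E[:3,3]; return o+d*(z-o[2])/d[2]
def proj(n,p,T=None):
    K,E=cam(n,T); q=np.linalg.inv(E)@np.r_[p,1]; q=K@q[:3]; return q[:2]/q[2]
E
python3 - <<'E'
from h import *
print(ctrl.get_obs())
for n in('scene','top'):
    snap(n,n+'1.png'); K,E=cam(n); print(n,K[0,0],E.round(3).tolist())
print(ctrl.calibration('wrist'))
E
```

```text
{'clock': 0.0, 'joint_pos': array([ 9.29393247e+01,  2.05903873e+01,  6.34645142e-01, -2.11684019e-02,
       -7.01362836e+01, -1.65064026e+01]), 'qvel': array([ 0.05191124, -0.04625508, -0.01413584, -0.03460681,  0.01920099,
        0.06739122]), 'tau': array([ 1.17076328e-03, -5.82722104e+01,  2.93057531e+01,  6.99724495e+00,
        7.05740356e-03, -1.55809826e-04]), 'tool_pos': array([0.15826025, 0.65571927, 0.24763781]), 'orientation': array([ 1.79906112e+02, -7.06956334e-03, -1.35742809e+01]), 'force': array([-0.5550236 , -0.45810917,  0.0228855 ]), 'moment': array([-0.03737495,  0.01235449,  0.03363709]), 'gripper_force': 0.0, 'opening': 0.0877933084588832}
scene 363.37628668816296 [[-0.822, 0.304, -0.482, 1.017], [0.569, 0.474, -0.672, 0.478], [0.024, -0.826, -0.563, 0.536], [0.0, 0.0, 0.0, 1.0]]
top 434.2601965562117 [[0.022, -0.987, 0.16, 0.455], [-1.0, -0.018, 0.026, -0.09], [-0.023, -0.161, -0.987, 1.058], [0.0, 0.0, 0.0, 1.0]]
{'K': array([[282.74456696,   0.        , 320.10700515],
       [  0.        , 282.74456696, 206.15775908],
       [  0.        ,   0.        ,   1.        ]]), 'hand_eye': array([[ 4.48021132e-05, -9.64803244e-01, -2.62972810e-01,
         6.95092027e-02],
       [ 9.99999769e-01,  2.21400554e-04, -6.41913778e-04,
        -4.60890390e-04],
       [ 6.77542822e-04, -2.62972721e-01,  9.64803031e-01,
        -1.36516537e-01],
       [ 0.00000000e+00,  0.00000000e+00,  0.00000000e+00,
         1.00000000e+00]])}
```

View pics/top1.png

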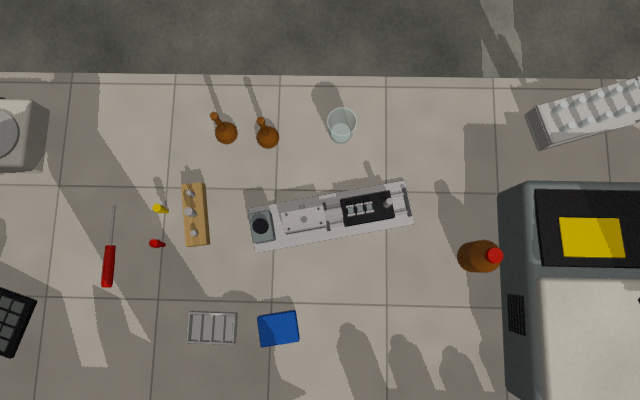

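View pics/scene1.png

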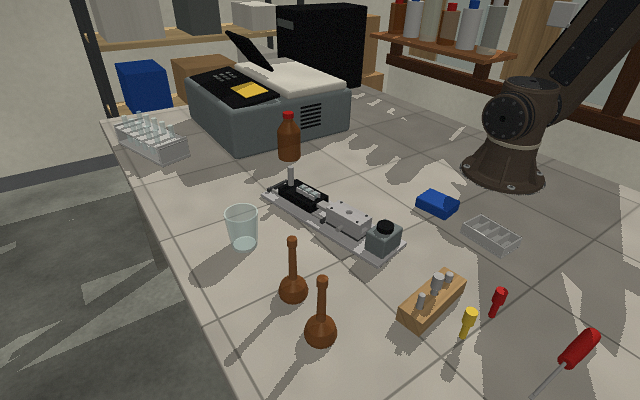

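Run:
```python
from h import *
a=cv2.imread('pics/top1.png'); b=cv2.imread('pics/scene1.png')
c1=cv2.resize(a[180:250,175:215],None,fx=6,fy=6,interpolation=cv2.INTER_CUBIC)  #240x420
c2=cv2.resize(b[260:340,390:470],None,fx=5,fy=5,interpolation=cv2.INTER_CUBIC)
c2=cv2.copyMakeBorder(c2,0,20,0,0,cv2.BORDER_CONSTANT)
cv2.imwrite('pics/c1.png',np.hstack([c1,c2]))
c3=cv2.resize(a[175:255,240:420],None,fx=4.4,fy=4.4,interpolation=cv2.INTER_CUBIC);cv2.imwrite('pics/c3.png',c3)
```

```text
(no output)
```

View pics/c1.png

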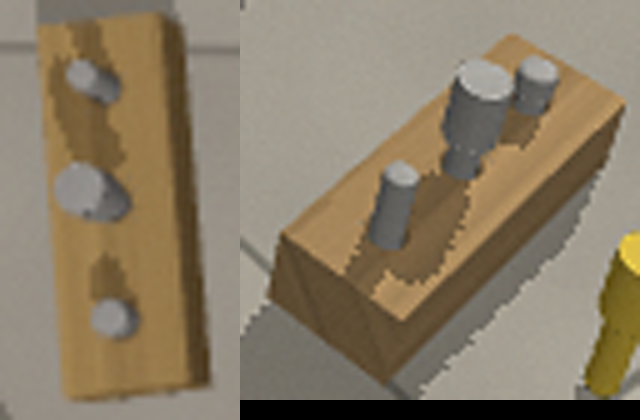

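View pics/c3.png

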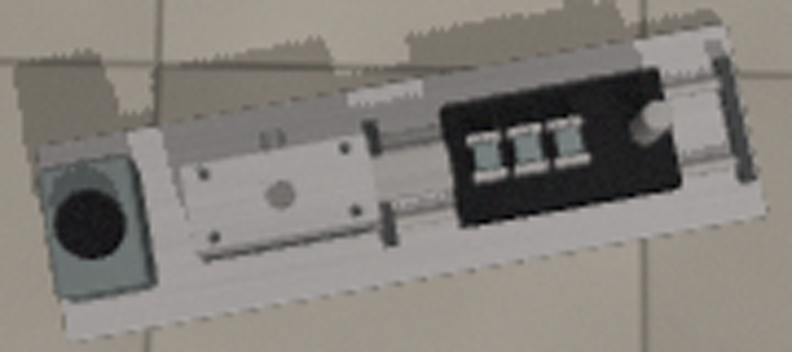

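The pin is the middle rack piece: its head top is at about (187.8, 211) in top. The fork hole is at about (303.5, 219) and the post top at about (388.5, 200.5).

Run:
```python
from h import *
f=lambda x,y,s,ox,oy:((x+.5)/s-.5+ox,(y+.5)/s-.5+oy)
print('pin',onplane('top',f(79,189,6,175,180),.078))
print('fork',onplane('top',f(281,194,4.4,240,175),.054))
print('post',onplane('top',f(656,113,4.4,240,175),.095))
a=onplane('top',f(70,338,4.4,240,175),.01);b=onplane('top',f(765,212,4.4,240,175),.01);print(a,b,np.linalg.norm(a-b),np.degrees(np.arctan2(*(a-b)[:2])))
a=onplane('top',f(42,22,6,175,180),.035);b=onplane('top',f(65,398,6,175,180),.035);print(a,b,np.linalg.norm(a-b),np.degrees(np.arctan2(*(a-b)[1::-1])))
for n,u in(('bottle',(480,257)),('fl',(267,137)),('fl',(226,132)),('beaker',(341,132))): print(n,onplane('top',u,.03))
print(cam('top')[0])
```

```text
pin [0.57810227 0.22607944 0.078     ]
fork [ 0.56835268 -0.03841818  0.054     ]
post [ 0.60875562 -0.23013953  0.095     ]
[0.49201996 0.07715887 0.01      ] [ 0.56849437 -0.30171367  0.01      ] 0.3865135631807588 -11.411669456456673
[0.65096738 0.25962922 0.035     ] [0.50059263 0.23975061 0.035     ] 0.15168297064105477 7.530486016476537
bottle [ 0.48940585 -0.45046724  0.03      ]
fl [0.77141279 0.05787255 0.03      ]
fl [0.78272299 0.15998459 0.03      ]
beaker [ 0.78682047 -0.12386572  0.03      ]
[[434.26019656   0.         314.59756039]
 [  0.         434.26019656 197.66493354]
 [  0.           0.           1.        ]]
```

apply_moves:
  targets:
    - {"travel": [0,0,0],"roll": -7,"jaw": 60}
    - {"travel": [0,0,0],"roll": -7,"jaw": 60}
    - {"travel": [0,0,0],"roll": -7,"jaw": 60}
    - {"travel": [28,37,0],"roll": 0,"jaw": 60}
    - {"travel": [28,37,0],"roll": 0,"jaw": 60}
    - {"travel": [28,37,0],"roll": 0,"jaw": 60}
    - {"travel": [28,37,0],"roll": 0,"jaw": 60}
    - {"travel": [28,37,0],"roll": 0,"jaw": 60}
    - {"travel": [28,37,0],"roll": 0,"jaw": 60}
    - {"travel": [28,37,0],"roll": 0,"jaw": 60}

```text
clock: 1.1
tool_pos: [0.3871, 0.423, 0.2484]
orientation: [180.0, 0.0, 7.4]
force: [1.1, 0.7, -0.0]
opening: 0.0597
gripper_force: 0.0
```

apply_moves:
  targets:
    - {"travel": [28,37,0],"roll": 0,"jaw": 60}
    - {"travel": [28,37,0],"roll": 0,"jaw": 60}
    - {"travel": [28,37,0],"roll": 0,"jaw": 60}
    - {"travel": [28,37,0],"roll": 0,"jaw": 60}
    - {"travel": [28,37,-5],"roll": 0,"jaw": 60}
    - {"travel": [25,37,0],"roll": 0,"jaw": 60}
    - {"travel": [0,0,0],"roll": 0,"jaw": 60}
    - {"travel": [0,0,0],"roll": 0,"jaw": 60}

```text
clock: 1.9
tool_pos: [0.5789, 0.2246, 0.2528]
orientation: [180.0, 0.1, 7.3]
force: [0.1, -0.4, -0.1]
opening: 0.0602
gripper_force: 0.0
```

Run:
```python
from h import *
o=ctrl.get_obs();T=pose(o);print(o['clock'],o['tool_pos'],o['orientation'])
snap('wrist','w1.png'); print(proj('wrist',[.578,.226,.078],T))
```

```text
1.9 [0.57885559 0.22462947 0.25275698] [1.79972539e+02 7.40886465e-02 7.28380499e+00]
[319.66651363 193.69870823]
```

View pics/w1.png

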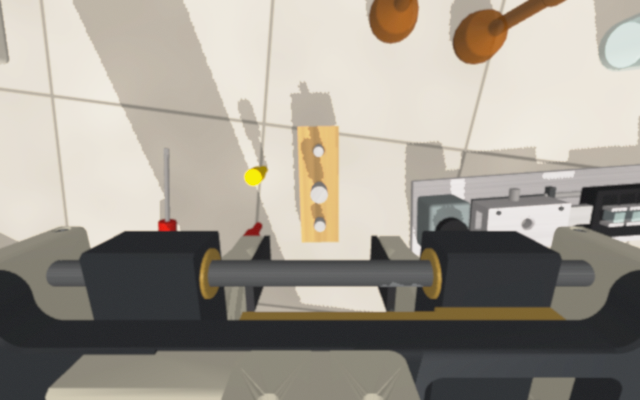

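The pin head is at (319, 193), matching the prediction. I'll refine it by mask, and the fork hole at (528, 223) too.

Run:
```python
from h import *
T=np.load('pics/w1.png.npy'); im=cv2.imread('pics/w1.png')
h=cv2.cvtColor(im,cv2.COLOR_BGR2HSV); m=np.zeros(im.shape[:2],np.uint8)
s=(h[...,1]<60)&(h[...,2]>120); m[180:208,304:334]=s[180:208,304:334]
n,l,st,c=cv2.connectedComponentsWithStats(m)
for i in range(1,n):
  if st[i][4]>20: print(st[i],c[i],onplane('wrist',c[i],.078,T))
g=im[214:234,516:542].min(2); print(g[::1,::1][4:16,4:20])
print(onplane('wrist',(527.5,223.5),.054,T))
```

```text
[310 182  18  22 276] [318.68115942 192.9673913 ] [0.57869638 0.22720788 0.078     ]
[[227 226 227 224 217 203 181 169 176 191 206 216 221 224 228 229]
 [228 226 223 213 191 164 137 127 129 144 169 193 212 218 224 229]
 [230 226 215 189 165 143 122 114 114 120 137 167 195 209 218 227]
 [228 219 197 172 154 135 120 115 115 115 122 146 179 200 214 223]
 [224 209 178 158 143 129 119 117 116 116 119 138 167 192 209 222]
 [221 198 165 146 132 121 120 118 118 119 121 137 164 186 205 221]
 [218 190 154 132 123 120 121 121 120 122 129 148 171 189 209 222]
 [219 190 149 126 120 121 121 121 122 128 141 162 181 199 217 226]
 [221 200 163 135 124 122 123 125 130 142 157 174 192 211 223 229]
 [225 213 185 155 139 133 134 139 148 157 169 184 206 221 228 230]
 [228 222 206 180 162 154 154 161 167 173 183 202 219 227 229 229]
 [228 227 220 207 190 182 180 183 189 196 207 218 226 228 229 229]]
[ 0.56771474 -0.03707303  0.054     ]
```

apply_moves:
  targets:
    - {"travel": [0,-2,30],"roll": 0,"jaw": 40}
    - {"travel": [0,0,40],"roll": 0,"jaw": 40}
    - {"travel": [0,0,40],"roll": 0,"jaw": 40}
    - {"travel": [0,0,40],"roll": 0,"jaw": 40}
    - {"travel": [0,0,20],"roll": 0,"jaw": 40}
    - {"travel": [0,0,14],"roll": 0,"jaw": 40}
    - {"travel": [0,0,0],"roll": 0,"jaw": 10}
    - {"travel": [0,0,0],"roll": 0,"jaw": 10}
    - {"travel": [0,0,0],"roll": 0,"jaw": 10}
    - {"travel": [0,0,0],"roll": 0,"jaw": 10}

```text
clock: 2.95
tool_pos: [0.579, 0.2282, 0.0711]
orientation: [-180.0, -0.1, 7.5]
force: [0.7, -0.4, 1.8]
opening: 0.0187
gripper_force: 30.0
```

apply_moves:
  targets:
    - {"travel": [0,0,-20],"roll": 0,"jaw": 10}
    - {"travel": [0,0,-40],"roll": 0,"jaw": 10}
    - {"travel": [0,0,-45],"roll": 0,"jaw": 10}
    - {"travel": [-7,43,0],"roll": 0,"jaw": 10}
    - {"travel": [-8,45,0],"roll": 0,"jaw": 10}
    - {"travel": [-8,45,0],"roll": 0,"jaw": 10}
    - {"travel": [-8,45,0],"roll": 0,"jaw": 10}
    - {"travel": [-8,45,0],"roll": 0,"jaw": 10}
    - {"travel": [-6,39,0],"roll": 0,"jaw": 10}
    - {"travel": [0,0,10],"roll": 0,"jaw": 10}

```text
clock: 3.95
tool_pos: [0.5679, -0.0415, 0.1666]
orientation: [180.0, -0.2, 7.2]
force: [0.1, 0.1, -0.7]
opening: 0.0183
gripper_force: 30.0
```

apply_moves:
  targets:
    - {"travel": [0,0,20],"roll": 0,"jaw": 10}
    - {"travel": [0,0,10],"roll": 0,"jaw": 10}
    - {"travel": [0,0,0],"roll": 0,"jaw": 10}
    - {"travel": [0,0,0],"roll": 0,"jaw": 10}

```text
clock: 4.35
tool_pos: [0.5679, -0.0373, 0.135]
orientation: [180.0, -0.0, 7.5]
force: [-0.9, -0.4, 0.4]
opening: 0.0185
gripper_force: 30.0
```

Run:
```python
from h import *
o=ctrl.get_obs();T=pose(o);print(o['clock'],o['tool_pos'],o['orientation'],o['force'],o['opening'])
im=snap('wrist','w2.png'); print(proj('wrist',[.568,-.0375,.054],T))
n=o['tool_pos']-[0,0,.061];print(n,proj('wrist',n,T),proj('scene',n),proj('scene',[.568,-.0375,.054]))
b=snap('scene','s2.png')
u,v=map(int,proj('scene',n))
c1=cv2.resize(im[80:280,220:420],(400,400),interpolation=cv2.INTER_CUBIC);c2=cv2.resize(b[v-40:v+40,u-40:u+40],(400,400),interpolation=cv2.INTER_CUBIC)
cv2.imwrite('pics/c5.png',cv2.cvtColor(np.hstack([c1,c2]),cv2.COLOR_RGB2BGR));print(u,v)
```

```text
4.35 [ 0.56787915 -0.03727379  0.13499842] [ 1.79987943e+02 -1.23554440e-02  7.48230016e+00] [-0.90723383 -0.41727419  0.36769746] 0.01853976108660527
[321.58697107 218.65066175]
[ 0.56787915 -0.03727379  0.07399842] [321.3795627  227.02583348] [348.92186604 203.69936548] [348.22391972 210.86866123]
348 203
```

View pics/c5.png

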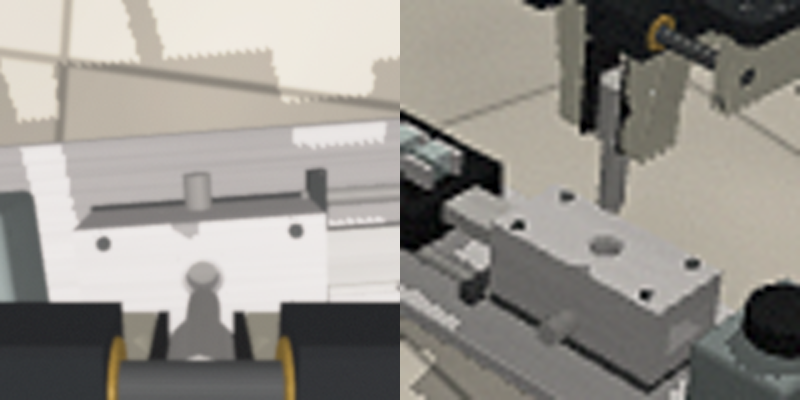

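In the scene view the nose is at about (350, 205) and the hole at about (349.4, 211.6). Both have the same small offset from prediction, and the wrist view puts the hole at (321.5, 218), so they line up. I'll lower gently.

apply_moves:
  targets:
    - {"travel": [0,0,12],"roll": 0,"jaw": 10}
    - {"travel": [0,0,4],"roll": 0,"jaw": 10}
    - {"travel": [0,0,3],"roll": 0,"jaw": 10}
    - {"travel": [0,0,3],"roll": 0,"jaw": 10}
    - {"travel": [0,0,2],"roll": 0,"jaw": 10}
    - {"travel": [0,0,0],"roll": 0,"jaw": 10}

```text
clock: 5.05
tool_pos: [0.5685, -0.0374, 0.1106]
orientation: [-180.0, -0.1, 7.4]
force: [3.1, 1.7, -1.9]
opening: 0.0187
gripper_force: 30.0
```

apply_moves:
  targets:
    - {"travel": [0.8,-0.3,0],"roll": 0,"jaw": 10}
    - {"travel": [0,0,2],"roll": 0,"jaw": 10}
    - {"travel": [0,0,2],"roll": 0,"jaw": 10}
    - {"travel": [0,0,2],"roll": 0,"jaw": 10}
    - {"travel": [0,0,0],"roll": 0,"jaw": 10}

```text
clock: 5.55
tool_pos: [0.5687, -0.0372, 0.1045]
orientation: [-180.0, -0.0, 7.4]
force: [3.9, 1.2, -1.0]
opening: 0.0184
gripper_force: 30.0
```

apply_moves:
  targets:
    - {"travel": [0,0,2],"roll": 0,"jaw": 10}
    - {"travel": [0,0,1],"roll": 0,"jaw": 10}
    - {"travel": [0,0,0],"roll": 0,"jaw": 10}
    - {"travel": [0,0,0],"roll": 0,"jaw": 24}
    - {"travel": [0,0,0],"roll": 0,"jaw": 34}
    - {"travel": [0,0,0],"roll": 0,"jaw": 34}

```text
clock: 6.15
tool_pos: [0.567, -0.0377, 0.101]
orientation: [180.0, 0.2, 7.4]
force: [-0.4, -0.6, -0.3]
opening: 0.0322
gripper_force: 0.0
```

Run:
```python
from h import *
o=ctrl.get_obs();print(o['clock'],o['joint_pos'].round(1),o['tool_pos'],o['opening'],o['force'])
```

```text
6.15 [ 15.9  18.7 -23.6  -0.  -47.9  81.5] [ 0.5670031  -0.03772438  0.10095477] 0.0322080889128482 [-0.39807837 -0.61074259 -0.33264899]
```

apply_moves:
  targets:
    - {"travel": [0,0,-25],"roll": 0,"jaw": 50}
    - {"travel": [0,0,-40],"roll": 0,"jaw": 50}
    - {"travel": [3,36,0],"roll": 0,"jaw": 50}
    - {"travel": [3,40,0],"roll": 0,"jaw": 50}
    - {"travel": [3,40,0],"roll": 0,"jaw": 50}
    - {"travel": [3,40,0],"roll": 0,"jaw": 50}
    - {"travel": [4,40,0],"roll": 0,"jaw": 50}
    - {"travel": [0,0,0],"roll": 8.5,"jaw": 50}
    - {"travel": [0,0,0],"roll": 8.5,"jaw": 50}
    - {"travel": [0,0,0],"roll": 8.5,"jaw": 50}

```text
clock: 7.15
tool_pos: [0.6085, -0.2303, 0.1657]
orientation: [180.0, 0.1, -18.5]
force: [0.3, 0.3, -0.8]
opening: 0.0501
gripper_force: 0.0
```

apply_moves:
  targets:
    - {"travel": [0,0,0],"roll": 8.5,"jaw": 50}
    - {"travel": [0,0,0],"roll": 8.5,"jaw": 50}
    - {"travel": [0,0,0],"roll": 8.5,"jaw": 50}
    - {"travel": [0,0,0],"roll": 8.5,"jaw": 50}
    - {"travel": [0,0,0],"roll": 8.5,"jaw": 50}
    - {"travel": [0,0,0],"roll": 8.5,"jaw": 50}
    - {"travel": [0,0,0],"roll": 8.5,"jaw": 50}
    - {"travel": [0,0,0],"roll": 0,"jaw": 50}

```text
clock: 7.95
tool_pos: [0.6087, -0.2296, 0.1661]
orientation: [179.9, 0.0, -77.7]
force: [0.2, -0.3, -0.1]
opening: 0.05
gripper_force: 0.0
```

Run:
```python
from h import *
o=ctrl.get_obs();T=pose(o);print(o['clock'],o['tool_pos'],o['orientation'],o['force'])
im=snap('wrist','w3.png'); b=snap('scene','s3.png'); t=snap('top','t3.png')
p=[.608,-.2298,.095];print(proj('wrist',p,T)); u,v=map(int,proj('wrist',p,T))
c1=cv2.resize(im[v-60:v+40,u-50:u+50],(400,400),interpolation=cv2.INTER_CUBIC);c2=cv2.resize(b[165:245,310:390],(400,400),interpolation=cv2.INTER_CUBIC)
cv2.imwrite('pics/c6.png',cv2.cvtColor(np.hstack([c1,c2]),cv2.COLOR_RGB2BGR));print(u,v)
```

```text
7.95 [ 0.60874283 -0.22960639  0.16605596] [ 1.79910449e+02  3.85134699e-02 -7.77135808e+01] [ 0.2455506  -0.31920798 -0.14834676]
[319.99293718 222.30390428]
319 222
```

View pics/c6.png

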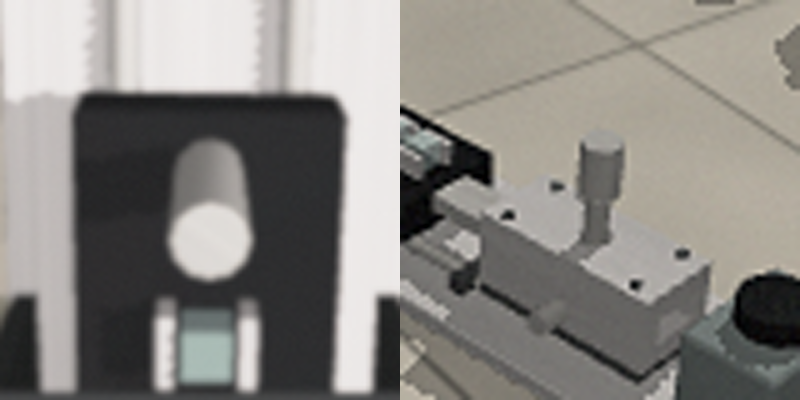

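The wrist view shows the post top at (321.5, 222), about 1 mm towards tool +y. The scene view shows the pin standing upright in the fork.

apply_moves:
  targets:
    - {"travel": [0,1.2,25],"roll": 0.9,"jaw": 50}
    - {"travel": [0,0,30],"roll": 0,"jaw": 50}
    - {"travel": [0,0,20],"roll": 0,"jaw": 50}
    - {"travel": [0,0,10],"roll": 0,"jaw": 50}
    - {"travel": [0,0,0],"roll": 0,"jaw": 25}
    - {"travel": [0,0,0],"roll": 0,"jaw": 10}
    - {"travel": [0,0,0],"roll": 0,"jaw": 10}
    - {"travel": [0,0,0],"roll": 0,"jaw": 10}
    - {"travel": [0,0,0],"roll": 0,"jaw": 10}

```text
clock: 9.0
tool_pos: [0.6082, -0.23, 0.0824]
orientation: [-180.0, -0.0, -78.5]
force: [-12.6, -3.8, 9.5]
opening: 0.0156
gripper_force: 13.4
```

apply_moves:
  targets:
    - {"travel": [0,0.5,0],"roll": 0,"jaw": 10}
    - {"travel": [0,0,0],"roll": 0,"jaw": 10}
    - {"travel": [0,0,0],"roll": 0,"jaw": 10}

```text
clock: 9.3
tool_pos: [0.6081, -0.2301, 0.0824]
orientation: [-180.0, -0.0, -78.4]
force: [-2.2, 0.6, 6.6]
opening: 0.0154
gripper_force: 30.0
```

```bash
cat > chk.py <<'E'
from h import *
import time
o=ctrl.get_obs(); im=ctrl.snapshot('scene').astype(int); cv2.imwrite('pics/last.png',im[...,::-1])
r=cv2.imread('pics/s3.png')[...,::-1].astype(int)
y=np.array([-.198,.980]); print(round(o['clock'],2),'diff',np.abs(im-r)[188:206,345:357].mean().round(1),'along',((o['tool_pos'][:2]-[.6081,-.2301])@y*1e3).round(2),'Fy',(o['force'][:2]@y).round(1),'Fx',(o['force'][:2]@[.98,.198]).round(1))
E
python3 chk.py
```

```text
9.3 diff 2.9 along -0.0 Fy 1.0 Fx -2.0[ WARN:0@0.565] global loadsave.cpp:1063 imwrite_ Unsupported depth image for selected encoder is fallbacked to CV_8U.
```

apply_moves:
  targets:
    - {"travel": [-1,0,0],"roll": 0,"jaw": 10}
    - {"travel": [-1,0,0],"roll": 0,"jaw": 10}
    - {"travel": [-1,0,0],"roll": 0,"jaw": 10}
    - {"travel": [-1,0,0],"roll": 0,"jaw": 10}
    - {"travel": [-1,0,0],"roll": 0,"jaw": 10}

```text
clock: 9.85
tool_pos: [0.6074, -0.2262, 0.0824]
orientation: [-179.9, -0.1, -78.5]
force: [-0.1, -6.2, 5.4]
opening: 0.0152
gripper_force: 30.0
```

```bash
python3 chk.py
```

```text
9.85 diff 6.9 along 3.93 Fy -6.1 Fx -1.4[ WARN:0@0.550] global loadsave.cpp:1063 imwrite_ Unsupported depth image for selected encoder is fallbacked to CV_8U.
```

apply_moves:
  targets:
    - {"travel": [-0.5,0,0],"roll": 0,"jaw": 10}
    - {"travel": [-0.5,0,0],"roll": 0,"jaw": 10}
    - {"travel": [-0.5,0,0],"roll": 0,"jaw": 10}
    - {"travel": [-0.5,0,0],"roll": 0,"jaw": 10}

```text
clock: 10.3
tool_pos: [0.607, -0.2242, 0.0824]
orientation: [-179.9, -0.1, -78.5]
force: [-1.4, -5.8, 4.4]
opening: 0.0154
gripper_force: 30.0
```

```bash
python3 chk.py 2>/dev/null
```

```text
10.3 diff 7.0 along 5.95 Fy -5.4 Fx -2.5
```

apply_moves:
  targets:
    - {"travel": [-0.5,0,0],"roll": 0,"jaw": 10}
    - {"travel": [-0.5,0,0],"roll": 0,"jaw": 10}
    - {"travel": [-0.5,0,0],"roll": 0,"jaw": 10}
    - {"travel": [-0.5,0,0],"roll": 0,"jaw": 10}

```text
clock: 10.75
tool_pos: [0.6066, -0.2223, 0.0824]
orientation: [-179.9, -0.1, -78.5]
force: [-1.7, -6.0, 5.1]
opening: 0.0151
gripper_force: 30.0
```

```bash
python3 chk.py 2>/dev/null
```

```text
10.75 diff 7.1 along 7.94 Fy -5.6 Fx -2.8
```

apply_moves:
  targets:
    - {"travel": [-0.5,0,0],"roll": 0,"jaw": 10}
    - {"travel": [-0.5,0,0],"roll": 0,"jaw": 10}
    - {"travel": [-0.5,0,0],"roll": 0,"jaw": 10}
    - {"travel": [-0.5,0,0],"roll": 0,"jaw": 10}

```text
clock: 11.2
tool_pos: [0.6062, -0.2204, 0.0824]
orientation: [-179.9, -0.1, -78.5]
force: [-0.9, -5.2, 5.1]
opening: 0.0155
gripper_force: 30.0
```

```bash
python3 chk.py 2>/dev/null
```

```text
11.2 diff 7.0 along 9.92 Fy -4.9 Fx -1.9
```

apply_moves:
  targets:
    - {"travel": [-0.5,0,0],"roll": 0,"jaw": 10}
    - {"travel": [-0.5,0,0],"roll": 0,"jaw": 10}
    - {"travel": [-0.5,0,0],"roll": 0,"jaw": 10}
    - {"travel": [-0.5,0,0],"roll": 0,"jaw": 10}

```text
clock: 11.65
tool_pos: [0.6058, -0.2184, 0.0825]
orientation: [-179.9, -0.1, -78.5]
force: [-0.8, -5.4, 4.3]
opening: 0.0151
gripper_force: 30.0
```

```bash
python3 chk.py 2>/dev/null
```

```text
11.65 diff 7.0 along 11.94 Fy -5.1 Fx -1.9
```

apply_moves:
  targets:
    - {"travel": [-0.5,0,0],"roll": 0,"jaw": 10}
    - {"travel": [-0.5,0,0],"roll": 0,"jaw": 10}
    - {"travel": [-0.5,0,0],"roll": 0,"jaw": 10}
    - {"travel": [-0.5,0,0],"roll": 0,"jaw": 10}

```text
clock: 12.1
tool_pos: [0.6054, -0.2164, 0.0824]
orientation: [-179.9, -0.1, -78.5]
force: [-1.0, -6.6, 3.8]
opening: 0.0153
gripper_force: 30.0
```

```bash
python3 chk.py 2>/dev/null
```

```text
12.1 diff 7.2 along 13.94 Fy -6.3 Fx -2.3
```

apply_moves:
  targets:
    - {"travel": [-0.5,0,0],"roll": 0,"jaw": 10}
    - {"travel": [-0.5,0,0],"roll": 0,"jaw": 10}
    - {"travel": [-0.5,0,0],"roll": 0,"jaw": 10}
    - {"travel": [-0.5,0,0],"roll": 0,"jaw": 10}

```text
clock: 12.55
tool_pos: [0.605, -0.2145, 0.0824]
orientation: [-179.9, -0.1, -78.5]
force: [-0.3, -5.4, 4.8]
opening: 0.0156
gripper_force: 30.0
```

```bash
python3 chk.py 2>/dev/null
```

```text
12.55 diff 7.4 along 15.95 Fy -5.2 Fx -1.4
```

apply_moves:
  targets:
    - {"travel": [-0.5,0,0],"roll": 0,"jaw": 10}
    - {"travel": [-0.5,0,0],"roll": 0,"jaw": 10}
    - {"travel": [-0.5,0,0],"roll": 0,"jaw": 10}
    - {"travel": [-0.5,0,0],"roll": 0,"jaw": 10}

```text
clock: 13.0
tool_pos: [0.6046, -0.2125, 0.0824]
orientation: [-179.9, -0.1, -78.5]
force: [0.3, -6.0, 5.0]
opening: 0.0156
gripper_force: 30.0
```

```bash
python3 chk.py 2>/dev/null
```

```text
13.0 diff 14.2 along 17.91 Fy -5.9 Fx -0.9
```

Run:
```python
import cv2,numpy as np
a=cv2.imread('pics/s3.png')[165:245,310:390];b=cv2.imread('pics/last.png')[165:245,310:390]
cv2.imwrite('pics/c7.png',cv2.resize(np.hstack([a,b]),(800,400),interpolation=cv2.INTER_CUBIC))
```

```text
(no output)
```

View pics/c7.png

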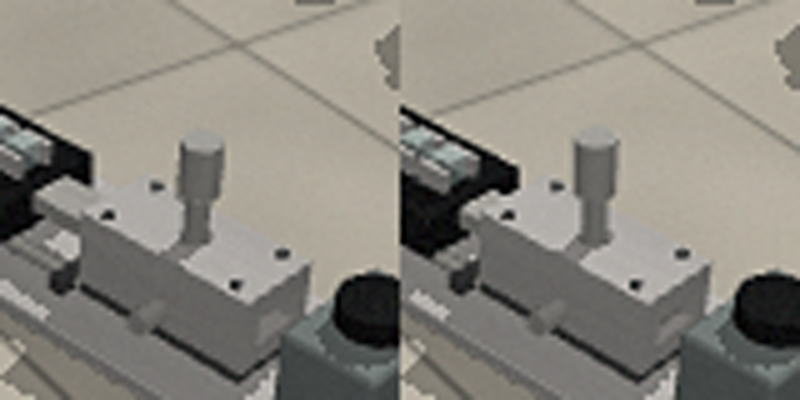

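The pin has not dropped yet. Its head has leaned about 1 px towards the carriage, so the nose may be at the edge of the tongue's hole. I'll take smaller steps.

apply_moves:
  targets:
    - {"travel": [-0.4,0,0],"roll": 0,"jaw": 10}
    - {"travel": [-0.4,0,0],"roll": 0,"jaw": 10}
    - {"travel": [-0.4,0,0],"roll": 0,"jaw": 10}

```text
clock: 13.35
tool_pos: [0.6043, -0.2113, 0.0824]
orientation: [-179.9, -0.1, -78.5]
force: [-0.9, -4.9, 4.9]
opening: 0.0151
gripper_force: 30.0
```

```bash
python3 chk.py 2>/dev/null
```

```text
13.35 diff 19.0 along 19.19 Fy -4.6 Fx -1.9
```

```bash
cat >> chk.py <<'E'
t=r[188:207,343:358].astype(np.uint8); q=cv2.matchTemplate(im[180:225,335:366].astype(np.uint8),t,cv2.TM_CCOEFF_NORMED); _,s,_,l=cv2.minMaxLoc(q); print('shift',l[0]-8,l[1]-8,round(s,2))
E
python3 chk.py 2>/dev/null
```

```text
13.4 diff 19.0 along 19.23 Fy -5.1 Fx -2.5
shift -2 -1 0.86
```

apply_moves:
  targets:
    - {"travel": [-0.4,0,0],"roll": 0,"jaw": 10}
    - {"travel": [-0.3,0,0],"roll": 0,"jaw": 10}
    - {"travel": [-0.3,0,0],"roll": 0,"jaw": 10}

```text
clock: 13.75
tool_pos: [0.6042, -0.2103, 0.0825]
orientation: [-179.9, -0.1, -78.5]
force: [-1.0, -5.6, 5.6]
opening: 0.0152
gripper_force: 30.0
```

```bash
python3 chk.py 2>/dev/null
```

```text
13.75 diff 18.6 along 20.19 Fy -5.3 Fx -2.1
shift -2 -1 0.85
```

apply_moves:
  targets:
    - {"travel": [-0.4,0,0],"roll": 0,"jaw": 10}
    - {"travel": [-0.4,0,0],"roll": 0,"jaw": 10}
    - {"travel": [-0.4,0,0],"roll": 0,"jaw": 10}

```text
clock: 14.1
tool_pos: [0.6039, -0.2091, 0.0824]
orientation: [-179.9, -0.1, -78.5]
force: [-0.7, -5.1, 4.9]
opening: 0.0156
gripper_force: 30.0
```

```bash
python3 chk.py 2>/dev/null
```

```text
14.1 diff 18.8 along 21.41 Fy -4.9 Fx -1.7
shift -2 -1 0.86
```

apply_moves:
  targets:
    - {"travel": [-0.4,0,0],"roll": 0,"jaw": 10}
    - {"travel": [-0.4,0,0],"roll": 0,"jaw": 10}
    - {"travel": [-0.4,0,0],"roll": 0,"jaw": 10}

```text
clock: 14.45
tool_pos: [0.6036, -0.2079, 0.0824]
orientation: [-179.9, -0.1, -78.5]
force: [-0.6, -6.6, 5.0]
opening: 0.0153
gripper_force: 30.0
```

```bash
python3 chk.py 2>/dev/null
```

```text
14.45 diff 18.1 along 22.6 Fy -6.4 Fx -1.9
shift -2 -1 0.87
```

apply_moves:
  targets:
    - {"travel": [-0.4,0,0],"roll": 0,"jaw": 10}
    - {"travel": [-0.4,0,0],"roll": 0,"jaw": 10}
    - {"travel": [-0.4,0,0],"roll": 0,"jaw": 10}
    - {"travel": [-0.4,0,0],"roll": 0,"jaw": 10}

```text
clock: 14.9
tool_pos: [0.6033, -0.2064, 0.0824]
orientation: [-179.9, -0.1, -78.5]
force: [-0.6, -5.3, 5.6]
opening: 0.0155
gripper_force: 30.0
```

```bash
python3 chk.py 2>/dev/null
```

```text
14.9 diff 15.2 along 24.22 Fy -5.1 Fx -1.6
shift -1 0 0.87
```

apply_moves:
  targets:
    - {"travel": [-0.4,0,0],"roll": 0,"jaw": 10}
    - {"travel": [-0.4,0,0],"roll": 0,"jaw": 10}
    - {"travel": [-0.4,0,0],"roll": 0,"jaw": 10}

```text
clock: 15.25
tool_pos: [0.6031, -0.2052, 0.0825]
orientation: [-179.9, -0.1, -78.5]
force: [-0.3, -6.0, 4.9]
opening: 0.0153
gripper_force: 30.0
```

```bash
python3 chk.py 2>/dev/null
```

```text
15.25 diff 25.3 along 25.41 Fy -5.8 Fx -1.5
shift -1 7 0.9
```

The pin dropped 7 px, about 18 mm, so it is through the tongue. Next I release the post, go above the pin with closed fingers, and press.

apply_moves:
  targets:
    - {"travel": [0,0,0],"roll": 0,"jaw": 30}
    - {"travel": [0,0,0],"roll": 0,"jaw": 44}
    - {"travel": [0,0,0],"roll": 0,"jaw": 44}
    - {"travel": [0,0,-30],"roll": 0,"jaw": 44}
    - {"travel": [0,0,-40],"roll": 0,"jaw": 20}
    - {"travel": [-40,0,0],"roll": 0,"jaw": 0}
    - {"travel": [-44,0,0],"roll": 0,"jaw": 0}
    - {"travel": [-44,0,0],"roll": 0,"jaw": 0}
    - {"travel": [-43,0.5,0],"roll": 0,"jaw": 0}
    - {"travel": [0,0,10],"roll": 0,"jaw": 0}

```text
clock: 16.3
tool_pos: [0.5681, -0.0325, 0.1429]
orientation: [-179.8, 0.0, -78.2]
force: [1.1, 0.4, 0.4]
opening: 0.003
gripper_force: 0.0
```

apply_moves:
  targets:
    - {"travel": [0,0,10],"roll": 0,"jaw": 0}
    - {"travel": [0,0,10],"roll": 0,"jaw": 0}
    - {"travel": [0,0,5],"roll": 0,"jaw": 0}
    - {"travel": [0,0,0],"roll": 0,"jaw": 0}

```text
clock: 16.7
tool_pos: [0.5673, -0.0378, 0.1152]
orientation: [179.9, -0.0, -78.6]
force: [-0.3, 0.3, 0.4]
opening: 0.0002
gripper_force: 0.0
```

```bash
python3 chk.py 2>/dev/null
```

```text
16.7 diff 38.9 along 196.54 Fy 0.4 Fx -0.3
shift -1 8 0.55
```

apply_moves:
  targets:
    - {"travel": [0,0,2.5],"roll": 0,"jaw": 0}
    - {"travel": [0,0,1],"roll": 0,"jaw": 0}
    - {"travel": [0,0,0.7],"roll": 0,"jaw": 0}
    - {"travel": [0,0,0.5],"roll": 0,"jaw": 0}
    - {"travel": [0,0,0.5],"roll": 0,"jaw": 0}

```text
clock: 17.25
tool_pos: [0.5681, -0.0368, 0.1117]
orientation: [-180.0, -0.0, -78.5]
force: [0.2, -1.1, 3.2]
opening: 0.0004
gripper_force: 1.4
```

apply_moves:
  targets:
    - {"travel": [0,0,0.5],"roll": 0,"jaw": 0}
    - {"travel": [0,0,0.5],"roll": 0,"jaw": 0}
    - {"travel": [0,0,0],"roll": 0,"jaw": 0}

```text
clock: 17.55
tool_pos: [0.5679, -0.0367, 0.1105]
orientation: [-180.0, -0.0, -78.5]
force: [0.1, -1.1, 2.2]
opening: 0.0005
gripper_force: 1.5
```

apply_moves:
  targets:
    - {"travel": [0,0,0.6],"roll": 0,"jaw": 0}
    - {"travel": [0,0,0.6],"roll": 0,"jaw": 0}
    - {"travel": [0,0,0],"roll": 0,"jaw": 0}

```text
clock: 17.85
tool_pos: [0.5678, -0.0368, 0.1091]
orientation: [180.0, -0.0, -78.5]
force: [-0.4, -1.7, 2.7]
opening: 0.0002
gripper_force: 1.8
```

apply_moves:
  targets:
    - {"travel": [0,0,0.5],"roll": 0,"jaw": 0}
    - {"travel": [0,0,0.5],"roll": 0,"jaw": 0}
    - {"travel": [0,0,0.4],"roll": 0,"jaw": 0}
    - {"travel": [0,0,0],"roll": 0,"jaw": 0}

```text
clock: 18.25
tool_pos: [0.5678, -0.0368, 0.1078]
orientation: [180.0, -0.0, -78.5]
force: [-1.9, -3.3, 4.3]
opening: 0.0005
gripper_force: 2.3
```

apply_moves:
  targets:
    - {"travel": [0,0,0.5],"roll": 0,"jaw": 0}
    - {"travel": [0,0,0.5],"roll": 0,"jaw": 0}
    - {"travel": [0,0,0.4],"roll": 0,"jaw": 0}
    - {"travel": [0,0,0],"roll": 0,"jaw": 0}

```text
clock: 18.65
tool_pos: [0.5677, -0.0369, 0.1064]
orientation: [180.0, -0.0, -78.5]
force: [-1.8, -2.7, 5.6]
opening: 0.0004
gripper_force: 2.6
```

Run:
```python
import cv2
from h import *
b=snap('scene','s8.png')[150:250,300:400];b=cv2.resize(b,(500,500),interpolation=cv2.INTER_CUBIC)
cv2.imwrite('pics/c8.png',b[...,::-1])
```

```text
(no output)
```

View pics/c8.png

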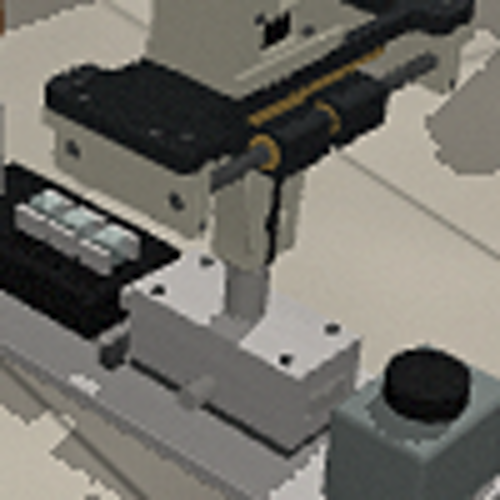

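The fingertips are on the head (about (349, 205)) and the pin is upright and nearly down. I'll keep pressing.

apply_moves:
  targets:
    - {"travel": [0,0,0.5],"roll": 0,"jaw": 0}
    - {"travel": [0,0,0.5],"roll": 0,"jaw": 0}
    - {"travel": [0,0,0.4],"roll": 0,"jaw": 0}
    - {"travel": [0,0,0],"roll": 0,"jaw": 0}

```text
clock: 19.1
tool_pos: [0.5676, -0.037, 0.105]
orientation: [180.0, -0.0, -78.5]
force: [-2.0, -3.9, 5.7]
opening: 0.0004
gripper_force: 2.7
```

apply_moves:
  targets:
    - {"travel": [0,0,0.5],"roll": 0,"jaw": 0}
    - {"travel": [0,0,0.5],"roll": 0,"jaw": 0}
    - {"travel": [0,0,0.4],"roll": 0,"jaw": 0}
    - {"travel": [0,0,0],"roll": 0,"jaw": 0}

```text
clock: 19.5
tool_pos: [0.5678, -0.0372, 0.1046]
orientation: [180.0, -0.0, -78.4]
force: [-4.8, -4.1, 13.5]
opening: 0.0005
gripper_force: 6.6
```

apply_moves:
  targets:
    - {"travel": [0,0,0.5],"roll": 0,"jaw": 0}
    - {"travel": [0,0,0.4],"roll": 0,"jaw": 0}
    - {"travel": [0,0,0],"roll": 0,"jaw": 0}

```text
clock: 19.8
tool_pos: [0.5679, -0.0373, 0.1044]
orientation: [-180.0, -0.1, -78.4]
force: [-6.8, -3.2, 19.9]
opening: 0.0006
gripper_force: 9.7
```

apply_moves:
  targets:
    - {"travel": [0,0,-1],"roll": 0,"jaw": 0}
    - {"travel": [0,0,-5],"roll": 0,"jaw": 0}
    - {"travel": [0,0,-30],"roll": 0,"jaw": 0}
    - {"travel": [0,0,-45],"roll": 0,"jaw": 0}
    - {"travel": [20,0,-45],"roll": 0,"jaw": 0}
    - {"travel": [0,0,0],"roll": 0,"jaw": 0}
    - {"travel": [0,0,0],"roll": 0,"jaw": 0}

```text
clock: 20.5
tool_pos: [0.5725, -0.056, 0.2296]
orientation: [-179.8, 0.1, -78.5]
force: [0.6, 0.7, -1.3]
opening: 0.0001
gripper_force: 0.0
```

```bash
python3 chk.py 2>/dev/null
python3 - <<'E'
import cv2
from h import *
b=cv2.imread('pics/last.png')[170:250,310:390];b=cv2.resize(b,(480,480),interpolation=cv2.INTER_CUBIC)
cv2.imwrite('pics/c9.png',b)
p=np.array([.568,-.0375,0]);print([((proj('scene',p+[0,0,z])-[310,170])*6).round(0) for z in(.054,.082,.088)])
E
```

```text
20.5 diff 30.1 along 177.64 Fy 0.5 Fx 0.7
shift -1 9 0.91
[array([229., 245.]), array([234., 184.]), array([235., 171.])]
```

View pics/c9.png

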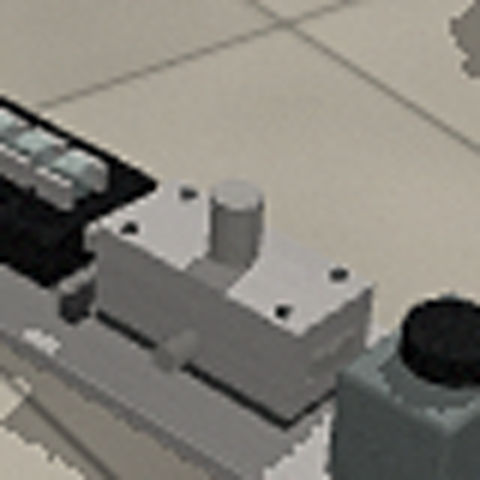

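The head sits flush on the fork with its top at about (349.7, 202), where a fully home pin should show. The arm is clear of everything, so I'm handing in.

```bash
python3 -c "
from plant import ctrl
print(ctrl.close_job())"
```

```text
the job is handed in; nothing more can be done
None
```

The clevis pin is through the tongue and appears pressed home: the last picture shows its head flush on the fork, and it stopped moving at about 20 N of push. The arm was clear of everything when I handed the job in at about 20.5 s; no verdict came back.

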